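# Bring a fresh liner cup under the dosing needle and hold the slide locked

### The job

First lower the clean white liner cup, base down, into the blue cup holder on the slide; set it in, do not drop it. Then pull up the orange lock knob, slide the section along to the next hole, the one that puts the cup under the needle of the dosing syringe (not under the black lamp), and let the pin drop fully home in that hole. Finish with the knob still gripped in the fingers, pin home, so that the slide stays locked while I dose by hand; don't bump the needle, the lamp or the other things on the bench.

Things in the scene. Friction and masses are not known exactly. Their poses are not given: they have to be found in the camera images.
- cup_mid (a point): Centre (half-way up, on the axis) of the clean white plastic liner cup: open, tapered, 95 mm high, 44 mm across at the base, 58 mm at the rim (thin lip 60 mm), wall 2 mm, about 30 g. It starts upright on the bench, left or right of the dosing station; z points up out of its mouth.
- cup: The same liner cup; origin at the centre of its underside, z up.
- holder_seat (a point): Centre of the inner floor of the blue cup holder fixed to the slide, 40 mm above the bench, 125 mm beyond the knob; z up, y along the bar. Its mouth is 58 mm across, 46 mm above this point; the floor 48 mm across. The cup goes in until its base stands on this floor: its centre is then 47.5 mm above this point and its top 49 mm stand proud, so grip the cup in its top 40 mm.
- knob: Orange round pull knob of the spring lock plunger: 28 mm across, 26 mm high, origin at its centre, 95 mm above the bench when home. z up, y along the bar, x towards the cup holder. It is pulled straight up; gripped, it also moves the slide. Below it: a 16 mm steel neck and, 19 mm under the knob, the flat top of the grey sleeve. 70 mm is free all round.
- plunger (a joint): How far the knob and its pin are pulled up, m: 0 = pin fully home in a hole, 0.015 = pulled to the stop. A spring pushes it down: 5 N at home, 8 N at 0.012. Above 0.011 the 8 mm pin is clear of the bar; let down between two holes it rides on the bar at 0.011 and drops into the next hole by itself as the slide comes over it (within about 2 mm).
- carriage (a joint): Position of the sliding section (sleeve, shelf, cup holder) along the bar, m, growing to the bar's +y: 0 = middle hole, where it starts locked; the other two holes are at +0.120 and -0.120, end stops at +-0.128. Drag about 1 N. The pin has 2 mm play in a hole.
- needle_tip (a point): Tip of the orange dosing needle that points down from the clear, amber-filled syringe on one of the two rod stands behind the slide; 150 mm above the bench, 15 mm over the rim of a seated cup. It is exactly over the holder's centre when the slide is in one of the outer holes. The syringe (19 mm across, clamp 26 mm) reaches from 176 to 263 mm above the bench.
- dispenser: The rod stand with the syringe, fixed; origin on the bench under its post, which is 137 mm behind (+x of) the needle; its y runs along the bar. Post 12 mm across, 239 mm high; an arm at 205 mm carries the syringe.
- lamp_tip (a point): Tip of the black curing lamp that points down over the other outer hole, 168 mm above the bench; the lamp is 29 mm across (clamp 34 mm) and reaches to 253 mm above the bench.
- lamp: The rod stand with the black lamp, fixed, same stand as the syringe's; origin on the bench under its post.
- wash_bottle: White wash bottle with blue cap, 60 mm across, 172 mm high with its spout; origin under its base. Leave alone.
- green_tape: Roll of green tape lying flat, 104 mm across, 25 mm high. Leave alone.
- grey_tape: Roll of grey tape lying flat, 90 mm across, 19 mm high. Leave alone.
- test_panels: Small pile of steel test panels, 125 x 50 mm, 10 mm high. Leave alone.
- press_roller: Black hand roller lying on the bench, 180 mm long, 40 mm high. Leave alone.
- primer_jar: Amber jar with black lid, 52 mm across, 70 mm high. Leave alone.
- spare_cups: Nested pile of wide yellow cups, 86 mm across, 84 mm high. Leave alone.

How it is judged:
On the way, in this order (a step that is already met when the one before it is completed fails the run):
1. the liner cup stands upright on the floor of the blue holder, let go (horizontal distance between cup_mid and holder_seat below 0.006 m and z of cup_mid in the frame of holder_seat between 0.0435 and 0.0515 m and angle between cup_mid's own z axis and vertical below 0.1 rad and contact force between the fingers and cup below 0.1 N), for 0.2 s.
2. with the cup nested, the lock knob is pulled up (more than 9 mm) (all of step 1 and value of joint plunger above 0.009 m), for 0.1 s.
3. the cup is under the needle and the pin has dropped home in that hole (horizontal distance between holder_seat and needle_tip below 0.007 m and value of joint plunger below 0.003 m), for 0.2 s.
At the end, for the whole second after the job is handed in: Cup upright in the holder (centred within 6 mm, seated within 4 mm, tilt under 0.1 rad, not touched by the fingers), holder within 7 mm of below the needle, slide at rest, pin home (plunger under 3 mm), fingers gripping the knob (over 3 N, grasp point within 30 mm of its centre) (all of step 1 and all of step 3 and contact force between the fingers and knob above 3 N and distance between the grasp point and knob below 0.03 m and velocity of joint carriage between -0.01 and 0.01 m/s); the arm keeps its last pose, push and grip.
It fails at once if the cup is dropped or thrown (faster than 0.7 m/s while not in the fingers) (linear speed of cup above 0.7 m/s and contact force between the fingers and cup below 0.05 N).
It fails at once if the syringe stand or the lamp stand is bumped (over 5 N) (contact force between any of dispenser, lamp and anything else above 5 N).
It fails at once if another thing on the bench is moved by more than 25 mm (distance of any of wash_bottle, green_tape, grey_tape, test_panels, press_roller, primer_jar, spare_cups from where it was at the start of the episode above 0.025 m).
It also fails if it takes over 64 s, if anything falls off the work surface, if the arm or the gripper's body presses on something with over 40 N, if the wrist force passes 120 N, or if a joint passes its speed limit or range.

### The arm

A 6-joint arm with a two-finger parallel gripper is mounted at the origin on the work surface. World frame = base frame: x ahead of the robot, y to its left, z up, the work surface at z = 0. Lengths are in m, angles in rad, forces in N, time in s.
With the tool pointing down it reaches from about 0.35 to 1 m from the base axis. Payload 7.1 kg.
Tool frame: the origin (TCP) lies at the very end of the fingers, on their centre line; the grasp point (between the pads) lies robot.hold_point_z behind it (robot.hold_point_z is the distance from the TCP to the grasp point, in m); y points along the fingers, z is the direction in which the jaws open and shut, and the axes are right-handed (so a half turn about y gives the same grasp; the last joint's range is limited). The gripper opens to 85 mm and grips with 20 to 120 N. Pads are 22 mm wide; open, the fingers measure 114 mm over their backs; the gripper's body (76 mm by 85 mm) begins 54 mm behind the grasp point. The pads swing forward as they close: fully open they stand 13 mm farther back than shut.
Start: joints at [1.239, 0.423, 1.63, -0, 1.089, -0.019], TCP at [0.192, 0.595, 0.231] pointing down, gripper open.
Joint ranges: [-3, 3], [-0.9, 2.11], [0.09, 2.58], [-1.31, 4.45], [0.11, 2.69], [-2.54, 2.54]. Speed limits (rad/s): [2.39, 2.39, 3.01, 3.14, 3.14, 3.14].

### API

Orientations are given as [roll, pitch, yaw] about the fixed x, y, z axes, in that order (R = Rz(yaw) Ry(pitch) Rx(roll)).
In Python, from bench import robot gives the robot as it stands. The module is installed in compiled form; this text tells all that it offers.
- The arm moves only by the tool arm_command, never from a script. Its argument "increments" is a list that holds one entry, the list of rows, each a list of 5 numbers: the shift along the world's x, y, z in m, then the turn about the world's z in degrees, then the opening, from 0 (shut) to 1 (fully open). In form: [[[dx, dy, dz, spin, jaw], ...]]. A call has 1 to 5 rows; each row shifts and turns the commanded pose from where the row before left it; what a row does not reach is not made up. A row lasts 1/10 s, in which the tool goes at most 50 mm and 8.59 degrees, less where a joint would pass 70% of its speed; a pose out of reach is approached as far as the arm can. A call with a gripper value outside its range is refused whole. The fingers move at their own pace and stop on an object; "newtons" is the grip in N (left out, the last holds). Time passes only in rows, so rows that do not move let the fingers close. It gives the time, the measured TCP pose, the force and the opening at its end, in the units of the state.
- robot.read_state(): the state, without advancing time (a new reading comes with each control period).
- robot.camera(name): name is "side" or "top"; returns the picture (384x512x3 uint8, blue, green, red); there is no depth.
- robot.camera_params(name): a dict with "fovy" (degrees; the focal length in pixels is half the picture's height over the tangent of half this angle, whatever the lens; pixels are square), "cx", "cy" (the principal point, pixels), "R" (3x3) and "t" (3): a world point X has camera coordinates R X + t. Camera axes: x right, y down, z forward; pixel columns grow to the right and rows downward; lengths in m; the calibration is good to about 2 mm. A picture is of the moment at which its call begins. camera_params takes no time and is no camera call.
- robot.finish_job(): hands the job in, once; it reports no verdict.
Trained networks look in the newest picture that a camera, given by its name, has taken for a name from the list of things; names that differ only in an ending like _2 or _b are one class to them, and where a whole thing is asked for, a point or a joint stands for the part that bears it (a point fixed in the world has none). Each returns a list of dicts, best first, with "conf" (0 to 1); they miss things now and then, are a little off and sometimes report something else, mostly with a low value. They report only what shows in the picture. A call takes as long as a camera call.
- robot.find_in(camera, name): "box" ([centre column, centre row, width, height] in pixels, round what is visible of it).
- robot.silhouettes(camera, name): "mask" (384x512 bool, what is visible of it) and "box" ([centre column, centre row, width, height] in pixels, round what is visible of it).
- robot.place_of(camera, name): "at" ([column, row] in pixels: a listed point, or the origin of a listed thing).
The state is a dict: "t": time; "joints": joint angles; "qd": joint speeds; "joint_torque": joint torques, N m; "eef_pos": TCP position; "orientation": TCP orientation; "force": force on the tool from outside, world axes, zero at the start; "wrist_torque": the same for the moment, N m; "grip_width": finger opening in m.
Only numpy, scipy, OpenCV 4.12 (cv2) and the standard library are available. Lean on these libraries where they do the work, as an engineer would, in place of code of your own. Each camera call takes 0.05 s, during which the arm holds its last target.

## Working session

There is one attempt and no reset: what is moved stays moved. The work goes in short steps, Python scripts to look and compute and a tool call to move; the robot and the scene stay as the last step left them, time stands still between calls to the robot, and variables do not carry over. Pictures are saved under pics/ and viewed, and the job is handed in when it is done.

Besides the shell and the picture viewer there is one more tool, called after "Call:" as name([rows], argument=value, ...), one row to a line, values as JSON. arm_command: Moves the arm, as the interface text tells. Its arguments: {"type":"object","properties":{"increments":{"type":"array"},"newtons":{"type":"number"}},"required":["increments"]}

```bash
mkdir -p pics
python3 - <<'E'
from bench import robot
import cv2
print(robot.read_state()); print(robot.hold_point_z)
for c in("side","top"):
    im=robot.camera(c); cv2.imwrite(f"pics/{c}0.png",im); print(c,robot.camera_params(c))
    for n in ["cup_mid","holder_seat","knob","needle_tip","lamp_tip","dispenser","lamp","cup"]:
        print(n,[(d["at"],d["conf"]) for d in robot.place_of(c,n)[:2]])
E
```

```text
{'t': 0.0, 'joints': array([ 1.23900576e+00,  4.23847377e-01,  1.63072557e+00,  3.58789089e-06,
        1.08860395e+00, -1.90207519e-02]), 'qd': array([-0.00138876, -0.00018566,  0.00023613, -0.00025725,  0.00052569,
       -0.00065603]), 'joint_torque': array([ 1.62573157e-03, -5.57398009e+01, -2.81736553e+01,  1.42501181e-04,
        7.46898819e-03, -8.32790050e-06]), 'eef_pos': array([0.19211106, 0.59414409, 0.23052764]), 'orientation': array([-1.57238022e+00,  3.33071513e-05, -3.12771510e-01]), 'force': array([-0.76974877, -0.21995871,  0.35529063]), 'wrist_torque': array([-0.01691367, -0.063054  , -0.04138734]), 'grip_width': 0.08541798548095153}
0.0187
side {'fovy': 57.031912591038314, 'cx': 253.84984562314065, 'cy': 190.62253248154826, 'R': array([[ 0.96670444, -0.2558861 ,  0.00219843],
       [-0.16276152, -0.62147583, -0.76633966],
       [ 0.19746194,  0.74046613, -0.64243185]]), 't': array([-0.51933354,  0.18624343,  1.28105948])}
cup_mid [([271.1, 169.6], 0.73), ([270.4, 301.3], 0.58)]
holder_seat [([271.4, 211.5], 0.58)]
knob [([242.7, 211.0], 0.53)]
needle_tip [([279.3, 219.1], 0.94)]
lamp_tip [([273.6, 171.6], 0.64), ([184.7, 185.8], 0.51)]
dispenser [([317.3, 246.2], 0.87), ([242.5, 207.6], 0.56)]
lamp [([306.3, 200.5], 0.77), ([193.4, 149.8], 0.75)]
cup [([271.5, 314.5], 0.75)]
top {'fovy': 52.98924038974823, 'cx': 258.1444027657563, 'cy': 196.1931642730108, 'R': array([[ 0.00193901, -0.99999699, -0.00150127],
       [-0.99699558, -0.00181693, -0.07743719],
       [ 0.07743423,  0.00164691, -0.9969961 ]]), 't': array([-0.00255537,  0.54916993,  1.38840535])}
cup_mid [([377.5, 215.2], 0.57)]
holder_seat []
knob [([270.2, 214.6], 0.54), ([275.4, 182.0], 0.33)]
needle_tip []
lamp_tip []
dispenser [([316.0, 157.0], 0.62), ([395.2, 195.4], 0.62)]
lamp [([253.4, 140.1], 0.79), ([400.2, 239.3], 0.43)]
cup [([366.4, 214.7], 0.51)]
```

View pics/side0.png

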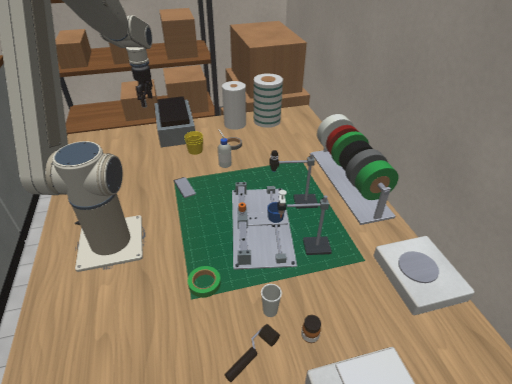

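View pics/top0.png

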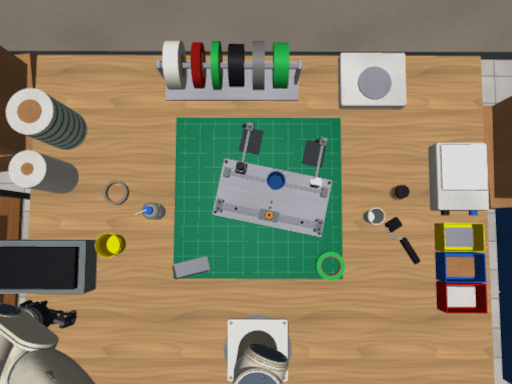

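Run:
```python
import cv2,numpy as np
a=cv2.imread("pics/side0.png")[140:350,160:350]; cv2.imwrite("pics/s0z.png",cv2.resize(a,None,fx=2.8,fy=2.8,interpolation=cv2.INTER_CUBIC))
a=cv2.imread("pics/top0.png")[110:260,200:400]; cv2.imwrite("pics/t0z.png",cv2.resize(a,None,fx=4,fy=4,interpolation=cv2.INTER_CUBIC))
```

```text
(no output)
```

View pics/s0z.png

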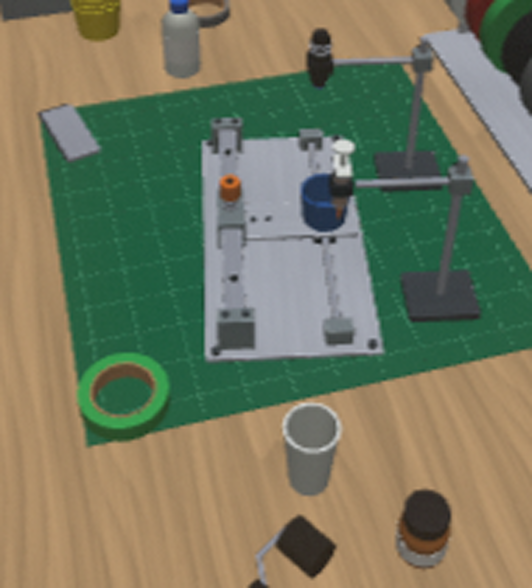

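View pics/t0z.png

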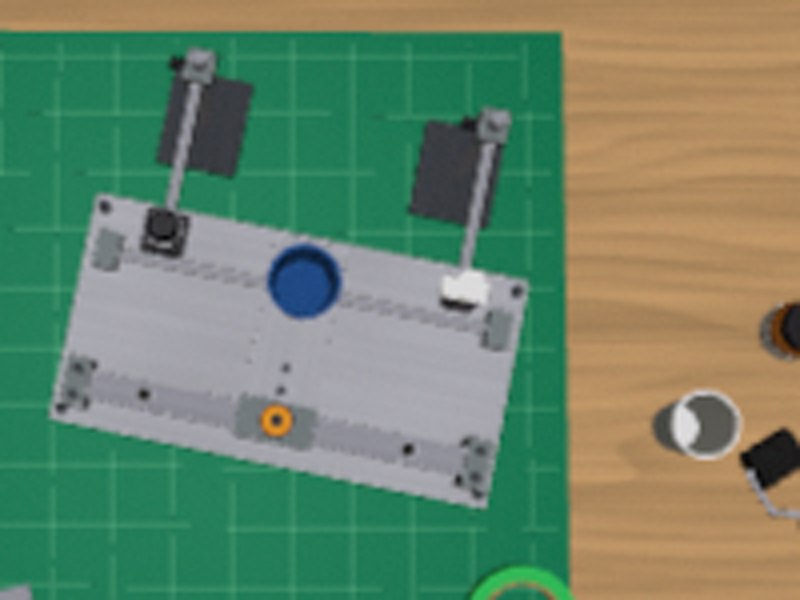

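```bash
cat > h.py <<'E'
import numpy as np,cv2
from bench import robot
P={c:robot.camera_params(c) for c in("side","top")}
def proj(c,X):
    p=P[c]; f=192/np.tan(np.radians(p["fovy"])/2); q=p["R"]@np.array(X)+p["t"]; return np.array([p["cx"]+f*q[0]/q[2],p["cy"]+f*q[1]/q[2]])
def ray(c,uv):
    p=P[c]; f=192/np.tan(np.radians(p["fovy"])/2); d=p["R"].T@np.array([(uv[0]-p["cx"])/f,(uv[1]-p["cy"])/f,1]); o=-p["R"].T@p["t"]; return o,d
def atz(c,uv,z):
    o,d=ray(c,uv); return o+d*(z-o[2])/d[2]
def tri(u,v):
    A=[];b=[]
    for c,w in(("side",u),("top",v)):
        o,d=ray(c,w); d=d/np.linalg.norm(d); M=np.eye(3)-np.outer(d,d); A.append(M);b.append(M@o)
    return np.linalg.lstsq(np.vstack(A),np.hstack(b),rcond=None)[0]
def hsvmask(im,lo,hi,box):
    m=cv2.inRange(cv2.cvtColor(im,cv2.COLOR_BGR2HSV),lo,hi); k=np.zeros_like(m); x0,x1,y0,y1=box; k[y0:y1,x0:x1]=m[y0:y1,x0:x1]; return k
def blob(m):
    n,l,s,c=cv2.connectedComponentsWithStats(m); i=1+np.argmax(s[1:,4]); return c[i],s[i],(l==i)
E
python3 - <<'E'
from h import *
s=cv2.imread("pics/side0.png");t=cv2.imread("pics/top0.png")
for n,im,b in(("side",s,(220,265,190,250)),("top",t,(255,285,200,230))):
    c,st,_=blob(hsvmask(im,(5,120,110),(22,255,255),b)); print("knob",n,c,st)
    if n=="top": print(atz(n,c,.108),atz(n,c,.095))
c,st,_=blob(hsvmask(t,(100,100,40),(125,255,255),(255,300,160,200))); print("holder",c,st,atz("top",(st[0]+st[2]/2-.5,st[1]+st[3]/2-.5),.086),atz("top",c,.086))
for d in robot.silhouettes("top","cup")[:2]+robot.silhouettes("side","cup")[:2]: print("cup",d["box"],d["conf"])
for z in(.03,.05,.07):
  a=atz("top",(200+144/4,110+394/4),z);b=atz("top",(200+408/4,110+450/4),z); print(z,a,b,np.linalg.norm(a-b),np.degrees(np.arctan2(*(a-b)[1::-1])))
print("cup rim",atz("top",(376.3,216),.095))
print("lamp",atz("top",(200+164/4,110+226/4),.253),"syr",atz("top",(200+465/4,110+287/4),.263))
print("knob-> needle tri", tri((279.3,219.1),(200+465/4,110+290/4)))
E
```

```text
knob side [241.85714286 204.92857143] [239 202   7   6  28]
knob top [268.57777778 214.68888889] [265 211   8   8  45]
[ 0.47903773 -0.03748272  0.108     ] [ 0.4794224  -0.03781432  0.095     ]
holder [275.64092664 179.72972973] [267 171  18  18 259] [ 0.60290896 -0.06231006  0.086     ] [ 0.6021    -0.0628024  0.086    ]
cup [373.1, 215.5, 19.5, 16.0] 0.8
cup [270.9, 300.3, 17.9, 30.0] 0.64
cup [261.4, 214.3, 47.7, 25.2] 0.35
0.03 [0.50356192 0.07872615 0.03      ] [ 0.4533396  -0.16036218  0.03      ] 0.24430618300495868 78.13706095385282
0.05 [0.502652   0.07754383 0.05      ] [ 0.45314881 -0.15812102  0.05      ] 0.24080799152504542 78.13706095385282
0.07 [0.50174207 0.07636152 0.07      ] [ 0.45295801 -0.15587986  0.07      ] 0.23730980004513214 78.13706095385282
cup rim [ 0.47560364 -0.40970913  0.095     ]
lamp [0.62266499 0.05099257 0.253     ] syr [ 0.57474144 -0.17839435  0.263     ]
knob-> needle tri [ 0.57825201 -0.19281505  0.15651925]
```

Run:
```python
from h import *
from scipy.optimize import minimize
M={}
for c in("side","top"):
    robot.camera(c)
    for d in robot.silhouettes(c,"cup")[:1]: M[c]=d["mask"]; print(c,d["box"],d["conf"])
S=8
def render(c,x,y):
    th=np.linspace(0,2*np.pi,60)
    pts=[proj(c,(x+r*np.cos(a),y+r*np.sin(a),z)) for r,z in((.022,0),(.03,.095)) for a in th]
    h=cv2.convexHull(np.float32(pts)); im=np.zeros((384*2,512*2),np.uint8)
    im=np.zeros((384,512),np.uint8); 
    big=np.zeros((384*4,512*4),np.uint8); cv2.fillConvexPoly(big,np.int32(np.round(((h+.5)*4-.5)*16)),255,shift=4)
    return cv2.resize(big,(512,384),interpolation=cv2.INTER_AREA)/255.
for c in(("side",),("top",),("side","top")):
    f=lambda p:sum(np.abs(render(k,*p)-M[k]).sum() for k in c)
    r=minimize(f,(.4756,-.41),method="Nelder-Mead",options=dict(initial_simplex=[(.4756,-.41),(.485,-.41),(.4756,-.40)])); print(c,r.x,r.fun,[m.sum() for m in M.values()])
def shift():pass
```

```text
side [272.4, 299.4, 20.2, 32.7] 0.57
top [374.5, 214.1, 24.2, 18.4] 0.6
('side',) [ 0.47803096 -0.40974187] 29.231372549019607 [np.int64(537), np.int64(286)]
('top',) [ 0.47638678 -0.41005065] 21.658823529411762 [np.int64(537), np.int64(286)]
('side', 'top') [ 0.47763532 -0.40982861] 57.694117647058825 [np.int64(537), np.int64(286)]
```

Call:
arm_command([
  [[0.015,-0.04,0,2,1],[0.015,-0.04,0,2,1],[0.015,-0.04,0,2,1],[0.015,-0.04,0,0,1],[0.015,-0.04,0,0,1]],
])

```text
t: 1.7
eef_pos: [0.2676, 0.3932, 0.2314]
orientation: [-1.57, -0.0, -0.208]
force: [-0.1, 0.1, -1.2]
grip_width: 0.0853
```

Call:
arm_command([
  [[0.015,-0.04,0,0,1],[0.015,-0.04,0,0,1],[0.015,-0.04,0,0,1],[0.015,-0.04,0,0,1],[0.015,-0.04,0,0,1]],
])

```text
t: 2.2
eef_pos: [0.3427, 0.1932, 0.2316]
orientation: [-1.57, -0.001, -0.208]
force: [1.1, 0.1, 0.4]
grip_width: 0.0849
```

Call:
arm_command([
  [[0.015,-0.04,0,0,1],[0.015,-0.04,0,0,1],[0.008,-0.04,0,0,1],[0.008,-0.04,0,0,1],[0.008,-0.04,0,0,1]],
])

```text
t: 2.7
eef_pos: [0.3966, -0.0071, 0.2317]
orientation: [-1.571, -0.001, -0.208]
force: [0.4, 0.2, 0.3]
grip_width: 0.0855
```

Call:
arm_command([
  [[0.008,-0.04,0,0,1],[0.008,-0.04,0,0,1],[0.008,-0.04,0,0,1],[0.008,-0.04,0,0,1],[0.008,-0.04,0,0,1]],
])

```text
t: 3.2
eef_pos: [0.4364, -0.2072, 0.2315]
orientation: [-1.571, -0.001, -0.208]
force: [-0.0, 0.1, -1.1]
grip_width: 0.0854
```

Call:
arm_command([
  [[0.008,-0.041,0,0,1],[0.008,-0.041,0,0,1],[0.008,-0.041,0,0,1],[0.008,-0.041,0,0,1],[0.009,-0.039,-0.01,0,1]],
])

```text
t: 3.7
eef_pos: [0.478, -0.4109, 0.2225]
orientation: [-1.572, -0.002, -0.209]
force: [1.4, -0.4, -0.5]
grip_width: 0.0855
```

Call:
arm_command([
  [[0,0,-0.04,0,1],[0,0,-0.04,0,1],[0,0,-0.015,0,1],[0,0,0,0,1]],
])

```text
t: 4.1
eef_pos: [0.4761, -0.4071, 0.1241]
orientation: [-1.568, 0.004, -0.208]
force: [-0.2, -0.6, 0.3]
grip_width: 0.0854
```

Run:
```python
from h import *
s=robot.camera("side");t=robot.camera("top")
a=cv2.resize(s[240:350,220:340],None,fx=4,fy=4,interpolation=cv2.INTER_CUBIC);b=cv2.resize(t[160:270,330:420],None,fx=4,fy=4,interpolation=cv2.INTER_CUBIC)
cv2.imwrite("pics/1.png",cv2.resize(np.hstack([a,b]),(800,419)))
print(robot.read_state()["eef_pos"])
```

```text
[ 0.47804566 -0.40870187  0.1275217 ]
```

View pics/1.png

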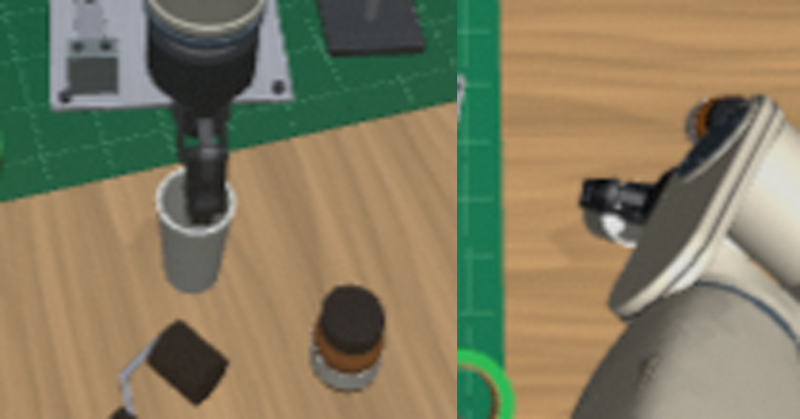

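Call:
arm_command([
  [[-0.001,-0.001,-0.02,0,1],[0,0,-0.02,0,1],[0,0,-0.02,0,1],[0,0,-0.016,0,1],[0,0,0,0,1]],
])

```text
t: 4.7
eef_pos: [0.4762, -0.409, 0.0499]
orientation: [-1.57, 0.001, -0.208]
force: [-0.9, 1.1, 0.7]
grip_width: 0.0857
```

Run:
```python
from h import *
s=robot.camera("side");t=robot.camera("top")
a=cv2.resize(s[240:350,220:340],None,fx=5,fy=5,interpolation=cv2.INTER_CUBIC)
cv2.imwrite("pics/2.png",a)
print(robot.read_state()["eef_pos"],robot.read_state()["force"])
```

```text
[ 0.47697712 -0.40977964  0.05141358] [0.26881382 0.35646303 0.27063662]
```

View pics/2.png

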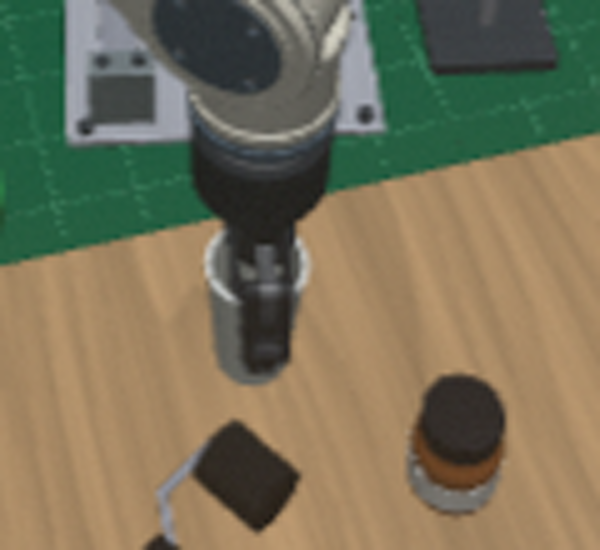

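Run:
```python
from h import *
X=np.array((.477,-.4098,.08)); j=np.array((-.207,-.978,0])) if 0 else np.array((-.207,-.978,0))
g=lambda p:(proj("side",p)-[220,240])*5+2
print(g(X),g(X+.05*j),g(X+.05*j+[0,0,-.02]),"rim",g((.477,-.4098,.095)))
```

```text
File "<stdin>", line 2
    X=np.array((.477,-.4098,.08)); j=np.array((-.207,-.978,0])) if 0 else np.array((-.207,-.978,0))
                                                            ^
SyntaxError: closing parenthesis ']' does not match opening parenthesis '('
```

Run:
```python
from h import *
X=np.array((.477,-.4098,.08)); j=np.array((-.207,-.978,0))
g=lambda p:(proj("side",p)-[220,240])*5+2
print(g(X),g(X+.05*j),g(X+.05*j+[0,0,-.02]),"rim",g((.477,-.4098,.095)))
```

```text
[252.32620805 278.01566162] [259.99488708 356.08459307] [258.77082573 375.54137924] rim [253.15682186 262.90641666]
```

Call:
arm_command([
  [[0,0,0,0,0],[0,0,0,0,0],[0,0,0,0,0],[0,0,0,0,0],[0,0,0,0,0]],
], newtons=25)

```text
t: 5.3
eef_pos: [0.477, -0.4099, 0.0516]
orientation: [-1.572, -0.002, -0.208]
force: [0.9, 0.3, 6.1]
grip_width: 0.0554
```

Call:
arm_command([
  [[0,0,0,0,0],[0,0,0.01,0,0],[0,0,0.02,0,0],[0,0,0.03,0,0],[0,0,0,0,0]],
])

```text
t: 5.8
eef_pos: [0.4783, -0.4112, 0.1148]
orientation: [-1.574, -0.006, -0.208]
force: [0.6, -0.4, 0.1]
grip_width: 0.0551
```

Run:
```python
from h import *
s=robot.camera("side")
a=cv2.resize(s[240:350,220:340],None,fx=5,fy=5,interpolation=cv2.INTER_CUBIC)
cv2.imwrite("pics/3.png",a)
q=robot.read_state();print(q["eef_pos"],q["force"],q["grip_width"])
```

```text
[ 0.4774976  -0.41048708  0.11298329] [-0.59010254 -0.46929276 -0.76663445] 0.05533983195256061
```

View pics/3.png

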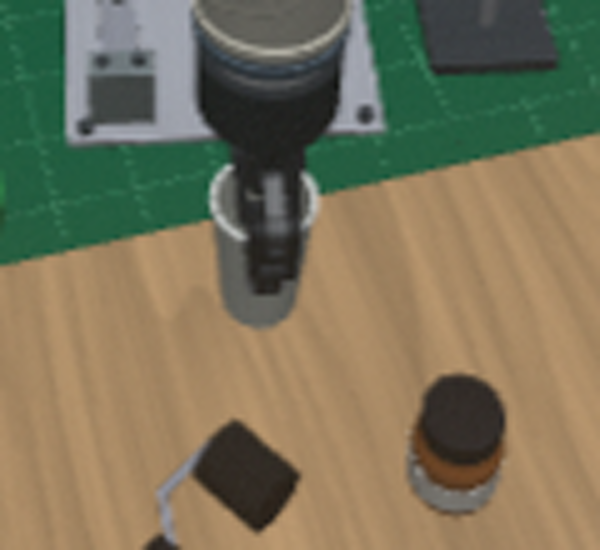

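Call:
arm_command([
  [[-0.0065,0.022,0.02,0,0],[-0.0065,0.022,0.02,0,0],[-0.0065,0.022,0.02,0,0],[-0.0065,0.022,0.02,0,0],[-0.0065,0.022,0.02,0,0]],
])

```text
t: 6.35
eef_pos: [0.4428, -0.2981, 0.2103]
orientation: [-1.57, 0.002, -0.208]
force: [0.4, -0.2, 0.1]
grip_width: 0.0551
```

Call:
arm_command([
  [[0,0.035,0,0,0],[0,0.035,0,0,0],[0,0.035,0,0,0],[0,0.035,0,0,0],[0,0.035,0,0,0]],
])

```text
t: 6.85
eef_pos: [0.443, -0.1229, 0.2099]
orientation: [-1.571, 0.001, -0.208]
force: [1.0, 0.2, 0.0]
grip_width: 0.0552
```

Call:
arm_command([
  [[0,0.035,0,0,0],[0,0.035,0,0,0],[0.005,0.015,0,0,0],[0.02,-0.003,0,0,0],[0.02,-0.003,0,0,0]],
])

```text
t: 7.35
eef_pos: [0.4886, -0.0445, 0.2099]
orientation: [-1.571, 0.001, -0.206]
force: [1.5, 0.2, -0.2]
grip_width: 0.0555
```

Call:
arm_command([
  [[0.025,-0.004,0,0,0],[0.025,-0.004,0,0,0],[0.025,-0.004,0,0,0],[0.02,-0.004,0,0,0],[0,0,0,0,0]],
])

```text
t: 7.85
eef_pos: [0.5855, -0.0617, 0.2096]
orientation: [-1.571, -0.0, -0.208]
force: [-1.2, 0.8, 0.1]
grip_width: 0.0555
```

Run:
```python
from h import *
s=robot.camera("side");t=robot.camera("top")
a=cv2.resize(s[120:280,190:350],None,fx=3.5,fy=3.5,interpolation=cv2.INTER_CUBIC)
cv2.imwrite("pics/4.png",a)
q=robot.read_state();print(q["eef_pos"],q["force"],q["grip_width"],q["orientation"])
```

```text
[ 0.58276    -0.06123066  0.20936006] [ 0.38574626 -0.09317936 -0.2829063 ] 0.05563159032296938 [-1.57099494  0.00232879 -0.20816925]
```

View pics/4.png

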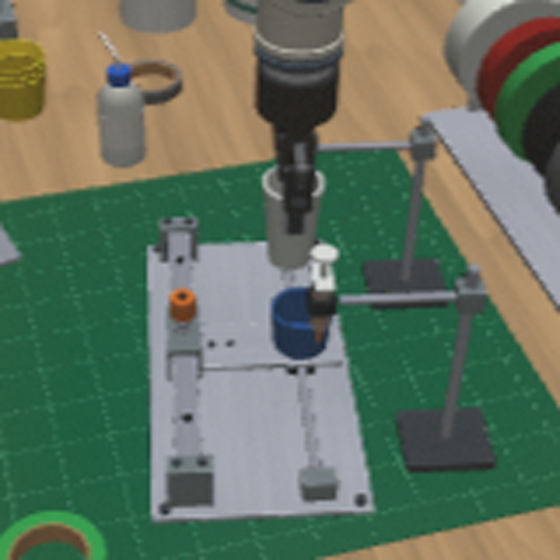

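Call:
arm_command([
  [[0.01,-0.0005,-0.02,0,0],[0.009,-0.0005,-0.02,0,0],[0,0,-0.009,0,0],[0,0,0,0,0]],
])

```text
t: 8.35
eef_pos: [0.6006, -0.062, 0.1598]
orientation: [-1.571, 0.004, -0.208]
force: [-0.3, -0.8, -0.1]
grip_width: 0.0552
```

Run:
```python
from h import *
s=robot.camera("side");t=robot.camera("top")
x0,y0,k=240,160,8
a=cv2.resize(s[y0:y0+75,x0:x0+75],None,fx=k,fy=k,interpolation=cv2.INTER_CUBIC)
q=robot.read_state();e=q["eef_pos"];print(e,q["force"],q["grip_width"],q["orientation"])
th=np.linspace(0,6.28,40)
def circ(c,r,col):
    p=np.array([(proj("side",(c[0]+r*np.cos(a_),c[1]+r*np.sin(a_),c[2]))-[x0,y0]+.5)*k for a_ in th]);cv2.polylines(a,[np.int32(p)],True,col,1)
b=e[2]-.0515
circ((e[0],e[1],b),.022,(0,0,255));circ((e[0],e[1],b+.095),.030,(0,0,255))
circ((.602,-.0626,.086),.029,(0,255,255));circ((.602,-.0626,.086),.032,(0,255,0))
cv2.imwrite("pics/5.png",a)
```

```text
[ 0.60205    -0.06223981  0.16165602] [0.65191204 0.03273129 0.64141844] 0.05490563703349046 [-1.57085494e+00  5.91710378e-04 -2.08039522e-01]
```

View pics/5.png

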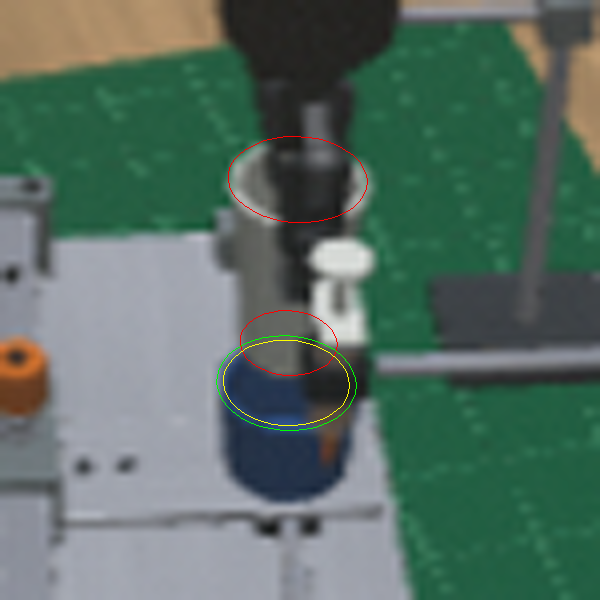

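Call:
arm_command([
  [[0,0,-0.014,0,0],[0,0,-0.014,0,0],[0,0,-0.014,0,0],[0,0,-0.014,0,0],[0,0,-0.004,0,0]],
])

```text
t: 8.95
eef_pos: [0.6014, -0.0622, 0.0988]
orientation: [-1.571, 0.004, -0.208]
force: [0.2, 0.3, 0.3]
grip_width: 0.0555
```

Call:
arm_command([
  [[0,0,-0.003,0,0],[0,0,-0.003,0,0],[0,0,0,0,0]],
])

```text
t: 9.25
eef_pos: [0.6028, -0.0624, 0.0952]
orientation: [-1.571, 0.0, -0.208]
force: [0.1, 0.2, -1.5]
grip_width: 0.0552
```

Call:
arm_command([
  [[0,0,-0.0015,0,0],[0,0,0,0,0]],
])

```text
t: 9.45
eef_pos: [0.6029, -0.0624, 0.0941]
orientation: [-1.571, -0.0, -0.208]
force: [-0.4, -0.1, 0.2]
grip_width: 0.0555
```

Call:
arm_command([
  [[0,0,-0.0015,0,0],[0,0,0,0,0]],
])

```text
t: 9.65
eef_pos: [0.6028, -0.0624, 0.0924]
orientation: [-1.571, -0.0, -0.208]
force: [-0.8, -0.8, 0.7]
grip_width: 0.0554
```

Call:
arm_command([
  [[0,0,-0.001,0,0],[0,0,0,0,0]],
])

```text
t: 9.85
eef_pos: [0.603, -0.0624, 0.0916]
orientation: [-1.571, -0.0, -0.208]
force: [-1.2, -0.6, 3.5]
grip_width: 0.0554
```

Call:
arm_command([
  [[0,0,-0.001,0,0],[0,0,0,0,0]],
])

```text
t: 10.05
eef_pos: [0.6035, -0.0624, 0.0916]
orientation: [-1.571, -0.002, -0.208]
force: [-2.6, -0.5, 11.2]
grip_width: 0.0552
```

Call:
arm_command([
  [[0,0,0.001,0,0.7],[0,0,0,0,0.75],[0,0,0,0,0.8],[0,0,0,0,0.85],[0,0,0,0,0.9]],
])

```text
t: 10.55
eef_pos: [0.6027, -0.0623, 0.0911]
orientation: [-1.571, 0.0, -0.208]
force: [0.4, -0.2, -0.0]
grip_width: 0.077
```

Call:
arm_command([
  [[0,0,0,0,0.95],[0,0,0,0,1],[0,0,0,0,1]],
])

```text
t: 10.85
eef_pos: [0.6028, -0.0623, 0.0913]
orientation: [-1.571, 0.0, -0.208]
force: [0.6, 0.2, -0.3]
grip_width: 0.0853
```

Run:
```python
from h import *
s=robot.camera("side")
x0,y0,k=210,140,6
a=cv2.resize(s[y0:y0+100,x0:x0+110],None,fx=k,fy=k,interpolation=cv2.INTER_CUBIC)
q=robot.read_state();e=q["eef_pos"];print(e,q["force"],q["grip_width"],q["orientation"])
th=np.linspace(0,6.28,40)
def circ(c,r,col):
    p=np.array([(proj("side",(c[0]+r*np.cos(a_),c[1]+r*np.sin(a_),c[2]))-[x0,y0]+.5)*k for a_ in th]);cv2.polylines(a,[np.int32(p)],True,col,1)
circ((.602,-.0626,.135),.030,(0,0,255))
cv2.imwrite("pics/6.png",a)
```

```text
[ 0.60278843 -0.06233046  0.09130123] [0.16699149 0.20165331 0.88291336] 0.08582548766699587 [-1.57080644e+00  2.76896063e-05 -2.08082659e-01]
```

View pics/6.png

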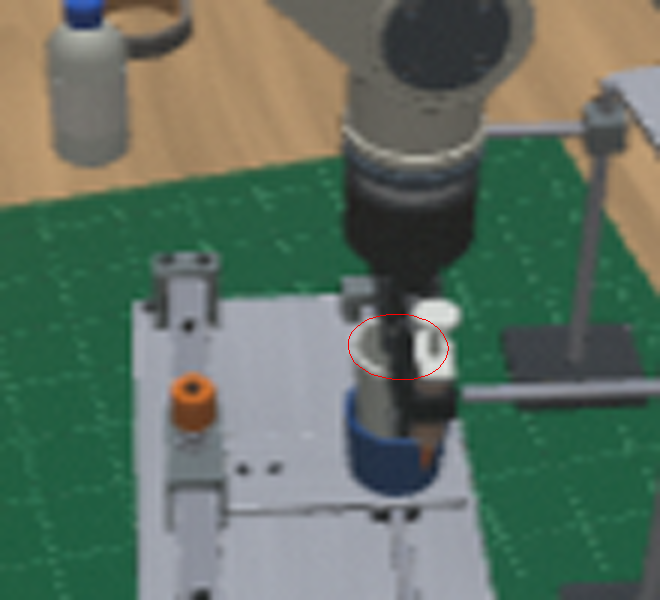

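Call:
arm_command([
  [[0,0,0.02,0,1],[0,0,0.03,0,1],[0,0,0.03,0,1],[0,0,0.02,0,1],[-0.02,0.004,0,0,1]],
])

```text
t: 11.4
eef_pos: [0.5866, -0.0589, 0.195]
orientation: [-1.57, -0.008, -0.208]
force: [0.0, 0.3, -1.1]
grip_width: 0.0856
```

Call:
arm_command([
  [[-0.03,0.006,0,0,1],[-0.03,0.006,0,0,1],[-0.025,0.005,0,0,1],[-0.018,0.003,0,0,1],[0,0,0,0,1]],
])

```text
t: 11.9
eef_pos: [0.4774, -0.0379, 0.1912]
orientation: [-1.571, 0.002, -0.208]
force: [-0.1, -0.6, -0.4]
grip_width: 0.0852
```

Run:
```python
from h import *
s=robot.camera("side");t=robot.camera("top")
x0,y0,k=210,140,6
a=cv2.resize(s[y0:y0+100,x0:x0+110],None,fx=k,fy=k,interpolation=cv2.INTER_CUBIC)
q=robot.read_state();e=q["eef_pos"];print(e,q["force"],q["grip_width"],q["orientation"])
th=np.linspace(0,6.28,40)
def circ(c,r,col):
    p=np.array([(proj("side",(c[0]+r*np.cos(a_),c[1]+r*np.sin(a_),c[2]))-[x0,y0]+.5)*k for a_ in th]);cv2.polylines(a,[np.int32(p)],True,col,1)
circ((.602,-.0626,.135),.030,(0,0,255))
circ((.602,-.0626,.086),.032,(0,255,255))
for z in(.082,.108): circ((.479,-.0376,z),.014,(255,0,0))
cv2.imwrite("pics/7.png",a)
```

```text
[ 0.48042873 -0.03839653  0.1917337 ] [0.5871906  0.54744669 0.43193657] 0.0854583001056736 [-1.57068740e+00 -1.33078203e-03 -2.07981458e-01]
```

View pics/7.png

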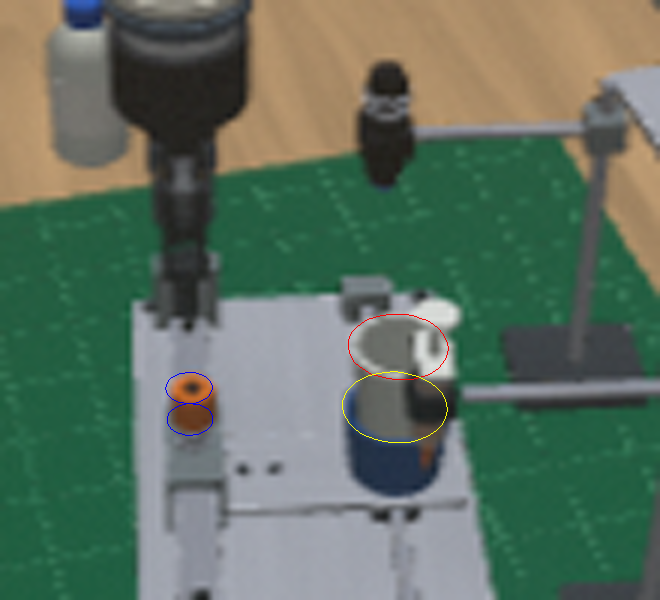

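Call:
arm_command([
  [[-0.001,0.0005,-0.03,0,1],[0,0,-0.03,0,1],[0,0,-0.025,0,1],[0,0,-0.02,0,1],[0,0,-0.01,0,1]],
])

```text
t: 12.5
eef_pos: [0.4792, -0.038, 0.0746]
orientation: [-1.571, 0.001, -0.208]
force: [0.2, 0.3, -0.2]
grip_width: 0.0853
```

Call:
arm_command([
  [[0,0,0,0,1],[0,0,0,0,0.7],[0,0,0,0,0.5],[0,0,0,0,0.4],[0,0,0,0,0.4]],
])

```text
t: 13.0
eef_pos: [0.4793, -0.0379, 0.077]
orientation: [-1.571, -0.001, -0.208]
force: [0.3, 0.1, -0.1]
grip_width: 0.0342
```

Close on the knob.

Call:
arm_command([
  [[0,0,0,0,0.3],[0,0,0,0,0.2],[0,0,0,0,0],[0,0,0,0,0],[0,0,0,0,0]],
], newtons=50)

```text
t: 13.5
eef_pos: [0.4792, -0.0379, 0.0771]
orientation: [-1.571, -0.001, -0.208]
force: [-1.3, 0.0, 6.6]
grip_width: 0.0262
```

Call:
arm_command([
  [[0,0,0.004,0,0],[0,0,0.004,0,0],[0,0,0.003,0,0],[0,0,0.002,0,0],[0,0,0,0,0]],
])

```text
t: 14.0
eef_pos: [0.479, -0.0378, 0.0895]
orientation: [-1.571, -0.001, -0.208]
force: [3.7, -0.1, -8.0]
grip_width: 0.027
```

Run:
```python
from h import *
s=robot.camera("side")
x0,y0,k=210,140,6
a=cv2.resize(s[y0:y0+100,x0:x0+110],None,fx=k,fy=k,interpolation=cv2.INTER_CUBIC)
q=robot.read_state();print(q["eef_pos"],q["force"],q["wrist_torque"],q["grip_width"])
cv2.imwrite("pics/8.png",a)
```

```text
[ 0.4790121  -0.03786803  0.08936428] [ 3.46326054 -0.75500969 -9.3573162 ] [-0.03246942 -0.55293884 -0.0056061 ] 0.02655245290597576
```

View pics/8.png

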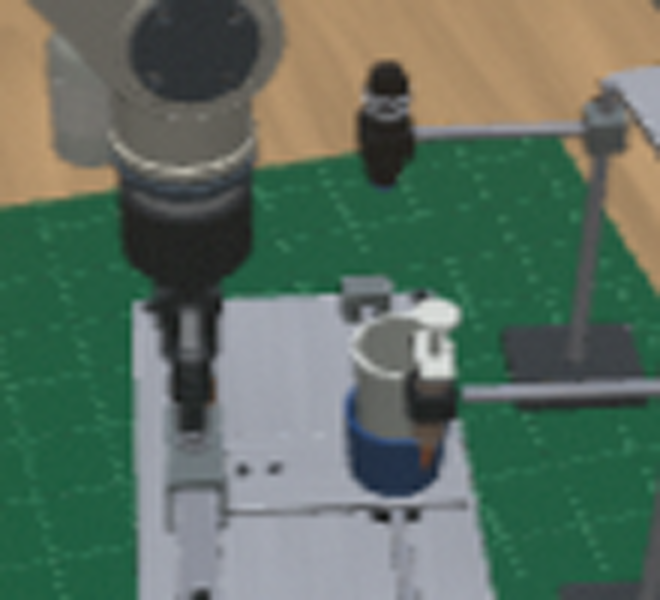

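Call:
arm_command([
  [[-0.001,-0.005,0,0,0],[-0.002,-0.0098,0,0,0],[-0.002,-0.0098,0,0,0],[-0.002,-0.0098,0,0,0],[-0.002,-0.0098,0,0,0]],
])

```text
t: 14.55
eef_pos: [0.4697, -0.0831, 0.0893]
orientation: [-1.571, -0.0, -0.208]
force: [5.2, 1.3, -9.4]
grip_width: 0.026
```

Call:
arm_command([
  [[-0.002,-0.0098,0,0,0],[-0.002,-0.0098,0,0,0],[-0.002,-0.0098,0,0,0],[0,0,0,0,0]],
])

```text
t: 14.95
eef_pos: [0.4636, -0.1131, 0.0894]
orientation: [-1.571, -0.0, -0.209]
force: [5.8, -2.4, -9.3]
grip_width: 0.0265
```

Call:
arm_command([
  [[-0.0018,-0.0098,0,0,0],[-0.0018,-0.0098,0,0,0],[-0.0018,-0.0098,0,0,0],[-0.0018,-0.0098,0,0,0],[-0.0006,-0.003,0,0,0]],
])

```text
t: 15.45
eef_pos: [0.4553, -0.1546, 0.0892]
orientation: [-1.571, 0.001, -0.209]
force: [3.9, 0.3, -8.0]
grip_width: 0.0264
```

Call:
arm_command([
  [[0,0,0,0,0],[0,0,-0.001,0,0],[0,0,-0.001,0,0],[0,0,-0.001,0,0],[0,0,0,0,0]],
])

```text
t: 15.95
eef_pos: [0.4557, -0.1533, 0.0861]
orientation: [-1.571, 0.001, -0.208]
force: [0.4, -0.9, -8.3]
grip_width: 0.0263
```

Call:
arm_command([
  [[0,0,-0.001,0,0],[0,0,-0.001,0,0],[0,0,-0.001,0,0],[0,0,0,0,0]],
])

```text
t: 16.35
eef_pos: [0.4556, -0.1537, 0.0831]
orientation: [-1.571, 0.001, -0.208]
force: [-1.6, -4.4, -9.4]
grip_width: 0.0263
```

Call:
arm_command([
  [[0,-0.001,-0.001,0,0],[0,0,-0.001,0,0],[0,0,-0.001,0,0],[0,0,-0.001,0,0],[0,0,0,0,0]],
])

```text
t: 16.85
eef_pos: [0.4556, -0.1544, 0.0791]
orientation: [-1.571, 0.001, -0.208]
force: [-2.6, -0.7, -6.0]
grip_width: 0.0263
```

Call:
arm_command([
  [[0,0,-0.001,0,0],[0,0,-0.001,0,0],[0,0,0,0,0]],
])

```text
t: 17.15
eef_pos: [0.4556, -0.1544, 0.0773]
orientation: [-1.571, 0.001, -0.208]
force: [-3.6, 2.0, -4.2]
grip_width: 0.0263
```

Call:
arm_command([
  [[0,0,-0.001,0,0],[0,0,0,0,0],[0,0,0,0,0]],
])

```text
t: 17.45
eef_pos: [0.4557, -0.1546, 0.0771]
orientation: [-1.571, 0.0, -0.208]
force: [-7.6, 2.9, 8.3]
grip_width: 0.0266
```

Run:
```python
from h import *
s=robot.camera("side");t=robot.camera("top")
x0,y0,k=210,160,6
a=cv2.resize(s[y0:y0+100,x0:x0+110],None,fx=k,fy=k,interpolation=cv2.INTER_CUBIC)
q=robot.read_state();print(q["eef_pos"],q["force"],q["grip_width"],q["qd"])
cv2.imwrite("pics/9.png",a)
cv2.imwrite("pics/9t.png",cv2.resize(t[110:260,200:400],None,fx=4,fy=4,interpolation=cv2.INTER_CUBIC))
```

```text
[ 0.45573384 -0.15456568  0.07709611] [-7.2786295   2.99403563  8.10503175] 0.02584379195412643 [ 2.51005744e-03  8.78478420e-04 -9.68312141e-04  8.15649086e-04
  4.62516931e-05 -1.97407553e-04]
```

View pics/9.png

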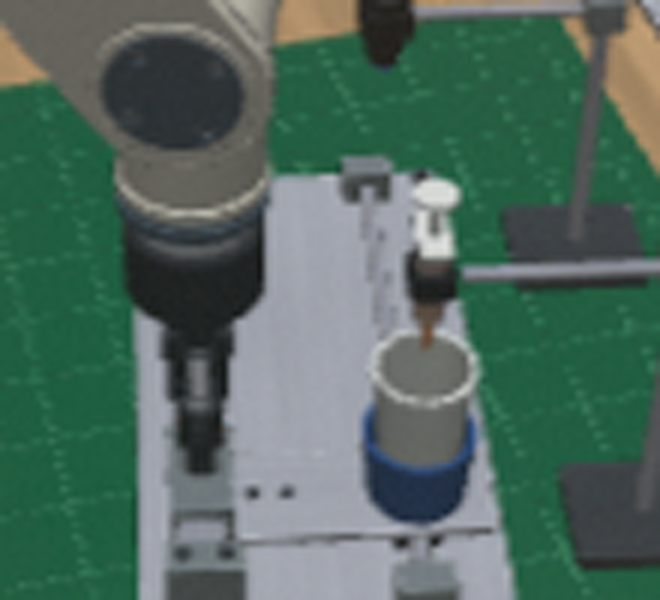

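View pics/9t.png

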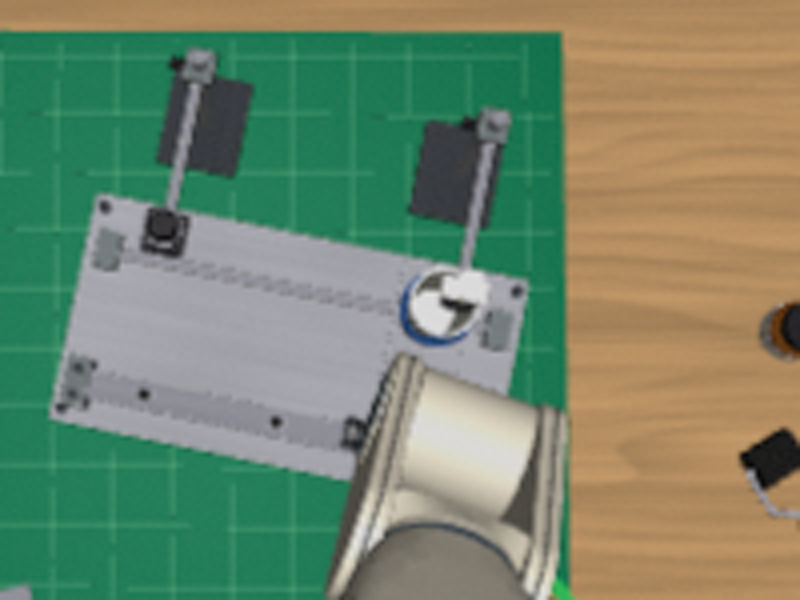

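Run:
```python
from h import *
g=lambda p:(proj("side",p)-[210,160]+.5)*6
print("tip if over holder",g((.5785,-.1793,.150)))
print("rim ctr",g((.5785,-.1793,.135)))
print([(d["at"],d["conf"]) for d in robot.place_of("side","needle_tip")[:2]])
t=cv2.imread("pics/9t.png")
```

```text
tip if over holder [422.67343306 347.76495096]
rim ctr [421.33073082 367.17426914]
[([281.2, 221.2], 0.92)]
```

Call:
arm_command([
  [[0,0,0,0,0],[0,0,0,0,0],[0,0,0,0,0]],
])

```text
t: 17.9
eef_pos: [0.4558, -0.1546, 0.0771]
orientation: [-1.571, 0.0, -0.208]
force: [-8.2, 2.6, 7.9]
grip_width: 0.0261
```

Run:
```python
from bench import robot
q=robot.read_state();print(q["eef_pos"],q["force"],q["grip_width"])
print(robot.finish_job())
```

```text
[ 0.45575021 -0.15455807  0.07711754] [-8.17578921  2.57553723  7.85813914] 0.026146346944134514
the job is handed in; nothing more can be done
None
```

The job is done and handed in at about 18 s. The liner cup is in the blue holder under the syringe needle, the pin is home in that hole, and the fingers still grip the knob. The hand-in reports no verdict, so the checks below are my own.

- **Cup:** I lowered it until it touched the holder floor (contact force about 11 N), let go, and backed straight up. The side pictures show it upright in the holder.
- **Slide:** I pulled the knob up about 12 mm and moved the section about 119 mm along the bar's −y, to the syringe-side hole.
- **Pin:** The tool ended at 77.1 mm, the same height as before the pull. The vertical force flipped from −4 N (spring pull) to +8 N (pressing on the stop), so the pin is home.
- **Needle alignment:** In the last side picture the needle tip shows about 2 mm from over the cup's centre, against a limit of 7 mm. That is about the accuracy of the camera calibration.
- **Knob grip:** The gripper reads 26 mm on the 28 mm knob with a 50 N grip, and the arm holds a side load of about 8 N there. I left both as they were.
- **Other things on the bench:** The pictures show no sign that the needle, the lamp or anything else was bumped or moved.

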